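# Sweep the offcuts off the bench plate into the scrap tray

### The job

Clear the knife maker's bench plate: with your fingertips, sweep the three small steel offcuts (bar, angle and round) along the plate and over its edge, so that all three end up lying in the open scrap tray. Push them only, do not pick them up, and leave the jar, the knife blank and the wooden handle scale standing or lying where they are. Finish with the hand clear of everything.

Things in the scene. Friction and masses are not known exactly. Their poses are not given: they have to be found in the camera images.
- plate: Fixed raised bench plate: flat bare-metal top, no rim, 280 mm along its x by 320 mm along its y, upper face 60 mm above the bench, on a wooden riser. Origin on the bench under its middle. The offcuts and the jar lie on it in any of four places (x about -75 or +15 mm, y about -70 or +70 mm, up to 25 mm off). Tray and case stand at its +y and -y ends, either way round.
- tray: Fixed open steel scrap tray, 220 (its x) by 120 (its y) by 45 mm high, walls 3 mm, axes parallel to the plate's, centre 210 mm from the plate's middle. Its rim is 15 mm below the plate's upper face and its near 10 mm is tucked under the plate's overhanging edge: what is pushed over that edge drops in. Origin on the bench under its centre.
- case: Fixed closed grey metal case, 220 by 120 by 45 mm high, standing at the other end of the plate in the same way as the tray. Not a place for offcuts. Origin: under its centre.
- bar_offcut: Loose flat steel bar offcut, 40 (its x) by 24 (its y) by 10 mm high, about 75 g, lying flat on the plate at any yaw. Origin: centre of its underside.
- angle_offcut: Loose flat L-shaped steel offcut, 36 (its x) by 30 (its y) by 10 mm high outline, legs 15 mm wide, the missing quarter at +x +y; about 60 g, lying flat at any yaw. Origin: underside, centre of the outline.
- round_offcut: Loose steel disc, a round bar offcut, 32 mm across and 12 mm high, about 75 g, lying flat. Origin: centre of its underside.
- jar: Loose small amber glass jar with a dark lid, 40 mm across and 50 mm high, about 150 g, standing upright on the plate among the offcuts; to be left alone. It may stand between an offcut and the tray. Origin: centre of its underside.
- blank: Loose steel knife blank, about 190 mm long (along its y), 28 mm wide, 5 mm thick, lying flat along the plate's far (+x) side, about 110 mm from the plate's middle; to be left alone. Origin: underside, near the middle of its length.
- scale: Loose light wooden handle scale, a block 110 by 36 by 22 mm, lying on top of the case; to be left alone. Origin: centre of its underside.

How it is judged (in metres and radians):
At the end, for the whole second after the job is handed in: All three offcuts are at rest inside the scrap tray (origin within its walls and less than 42 mm above the bench); the jar stands upright (within 0.2 rad), and the jar, knife blank and handle scale are each within 15 mm of where they started (x of bar_offcut in the frame of tray between -0.108 and 0.108 m and y of bar_offcut in the frame of tray between -0.058 and 0.058 m and z of each of bar_offcut, angle_offcut, round_offcut in the frame of tray below 0.042 m and linear speed of each of bar_offcut, angle_offcut, round_offcut below 0.03 m/s and x of angle_offcut in the frame of tray between -0.108 and 0.108 m and y of angle_offcut in the frame of tray between -0.058 and 0.058 m and x of round_offcut in the frame of tray between -0.108 and 0.108 m and y of round_offcut in the frame of tray between -0.058 and 0.058 m and distance of each of jar, blank, scale from where it was at the start of the episode below 0.015 m and angle between jar's own z axis and vertical below 0.2 rad); the robot touches nothing.
It fails at once if an offcut is lifted more than 15 mm off the plate (z of any of bar_offcut, angle_offcut, round_offcut in the frame of plate above 0.075 m).
It fails at once if the jar is moved more than 15 mm (distance of jar from where it was at the start of the episode above 0.015 m).
It fails at once if the knife blank is moved more than 15 mm (distance of blank from where it was at the start of the episode above 0.015 m).
It fails at once if the wooden handle scale is moved more than 15 mm (distance of scale from where it was at the start of the episode above 0.015 m).
It fails at once if the jar is tipped by more than 0.35 rad (angle between jar's own z axis and vertical above 0.35 rad).
It also fails if it takes over 72 s, if anything falls off the work surface, if the arm or the gripper's body presses on something with over 40 N, if the wrist force passes 120 N, or if a joint passes its speed limit or range.

### The arm

A 6-joint arm with a two-finger parallel gripper is mounted at the origin on the work surface. World frame = base frame: x ahead of the robot, y to its left, z up, the work surface at z = 0. Lengths are in mm, angles in rad, forces in N, time in s.
With the tool pointing down it reaches from about 275 to 1000 mm from the base axis. Payload 8.4 kg.
Tool frame: the origin (TCP) lies between the finger pads; the fingertips stand 11 mm ahead of it and the grasp point (between the pads) lies 8 mm behind it; z points along the fingers, y is the direction in which the jaws open and shut (so a half turn about z gives the same grasp; the last joint's range is limited). The gripper opens to 85 mm and grips with 20 to 120 N. Pads are 22 mm wide; open, the fingers measure 114 mm over their backs; the gripper's body (76 mm by 85 mm) begins 54 mm behind the grasp point. The pads swing forward as they close: fully open they stand 13 mm farther back than shut.
Start: joints at [1.163, 0.353, 1.633, -0, 1.155, -0.002], TCP at [246.72, 574.245, 242.281] pointing down, gripper open.
Joint ranges: [-2.63, 2.63], [-0.92, 2.1], [0.06, 2.66], [-1.3, 4.44], [0, 2.69], [-3.02, 3.02]. Speed limits (rad/s): [2.22, 2.22, 2.79, 3.14, 3.14, 3.14].

### API

Orientations are given as [roll, pitch, yaw] about the fixed x, y, z axes, in that order (R = Rz(yaw) Ry(pitch) Rx(roll)).
In Python, from rig import r, eyes gives the robot as it stands. The module is installed in compiled form; this text tells all that it offers.
- The arm moves only by the tool servo_tool, never from a script. Its argument "rows" is a list of rows, each a list of 3 entries, a list of its own where there are three numbers: the shift along the world's x, y, z in cm, then the turn about the world's z in rad, then the finger opening in cm, from 0 to 8.54. A call has 1 to 5 rows; each row shifts and turns the commanded pose from where the row before left it; what a row does not reach is not made up. A row lasts 1/12 s, in which the tool goes at most 41.7 mm and 7.16 degrees, less where a joint would pass 70% of its speed; a pose out of reach is approached as far as the arm can. A call is refused whole if a number of a shift passes 4.17 or a number of a turn 0.125, either way. A call with a gripper value outside its range is refused whole. The fingers move at their own pace and stop on an object; "squeeze" is the grip in N (left out, the last holds). Time passes only in rows, so rows that do not move let the fingers close. It gives the time, the measured TCP pose, the force and the opening at its end, in the units of the state.
- r.sense(): the state, without advancing time (a new reading comes with each control period).
- eyes.grab_frame(name): name is "scene" or "side" or "wrist"; returns a dict with "frame" (384x512x3 uint8, red, green, blue), "depth" (384x512 float32, mm along the optical axis (not along the pixel's ray), 0 where there is no reading), "vertical_fov" (degrees; the focal length in pixels is half the picture's height over the tangent of half this angle, whatever the lens; pixels are square), "cx", "cy" (the principal point, pixels), "camera_from_world" (4x4, takes a point from world to camera coordinates); the wrist camera has in their place "hand_eye" (4x4, takes a point from camera to tool coordinates, whose origin is the TCP and whose axes are the flange's). Camera axes: x right, y down, z forward; pixel columns grow to the right and rows downward; lengths in mm; the calibration is good to about 2 mm. A picture is of the moment at which its call begins: read the wrist's pose just before it.
- r.sign_off(): hands the job in, once; it reports no verdict.
The state is a dict: "clock": time; "qpos": joint angles; "qvel": joint speeds; "joint_efforts": joint torques, N m; "eef_pos": TCP position; "tcp_rot": TCP orientation; "contact_force": force on the tool from outside, world axes, zero at the start; "wrist_torque": the same for the moment, N m; "opening": opening from 0.0 (shut) to 1.0 (fully open).
Only numpy, scipy, OpenCV 4.12 (cv2) and the standard library are available. Lean on these libraries where they do the work, as an engineer would, in place of code of your own. Each camera call takes 0.05 s, during which the arm holds its last target.

## Working session

There is one attempt and no reset: what is moved stays moved. The work goes in short steps, Python scripts to look and compute and a tool call to move; the robot and the scene stay as the last step left them, time stands still between calls to the robot, and variables do not carry over. Pictures are saved under pics/ and viewed, and the job is handed in when it is done.

Besides the shell and the picture viewer there is one more tool, called as a command line: name --argument value ..., lists and objects as JSON in quotes. servo_tool: Moves the arm, as the interface text tells. Its arguments: {"type":"object","properties":{"rows":{"type":"array"},"squeeze":{"type":"number"}},"required":["rows"]}

```bash
mkdir -p pics
cat > h.py <<'E'
import numpy as np, cv2
from rig import r, eyes
def K(f):
    fl=f["frame"].shape[0]/2/np.tan(np.radians(f["vertical_fov"])/2)
    return fl,f["cx"],f["cy"]
def plane(f,uv,z):
    fl,cx,cy=K(f); W=np.linalg.inv(np.array(f["camera_from_world"]))
    uv=np.atleast_2d(np.array(uv,float))
    d=np.c_[(uv[:,0]-cx)/fl,(uv[:,1]-cy)/fl,np.ones(len(uv))]@W[:3,:3].T
    o=W[:3,3]; t=(z-o[2])/d[:,2]
    return o+d*t[:,None]
def cloud(f):
    fl,cx,cy=K(f); W=np.linalg.inv(np.array(f["camera_from_world"]))
    D=f["depth"]; v,u=np.mgrid[:D.shape[0],:D.shape[1]]
    P=np.stack([(u-cx)/fl*D,(v-cy)/fl*D,D],-1)@W[:3,:3].T+W[:3,3]
    P[D<=0]=np.nan
    return P
def save(f,n,s=1.5):
    cv2.imwrite("pics/"+n,cv2.resize(f["frame"][:,:,::-1],None,fx=s,fy=s))
E
python3 - <<'E'
from h import *
for n in("scene","side"):
    f=eyes.grab_frame(n); save(f,n+"0.png"); np.save(n+"0.npy",f,allow_pickle=True)
    print(n,np.linalg.inv(np.array(f["camera_from_world"]))[:3,3],f["vertical_fov"])
s=r.sense(); print(s["clock"],s["eef_pos"],s["tcp_rot"],s["opening"])
E
```

```text
scene [ 951.16196902 -107.19455618  638.11709119] 54.078164867638584
side [ 150.98537078 -443.25754422  561.5168761 ] 42.05336578270366
0.1 [246.55268131 573.86273709 241.64425711] [-3.14036636e+00 -1.80376797e-05  2.73577205e+00] 1.0025135032041028
```

View pics/scene0.png

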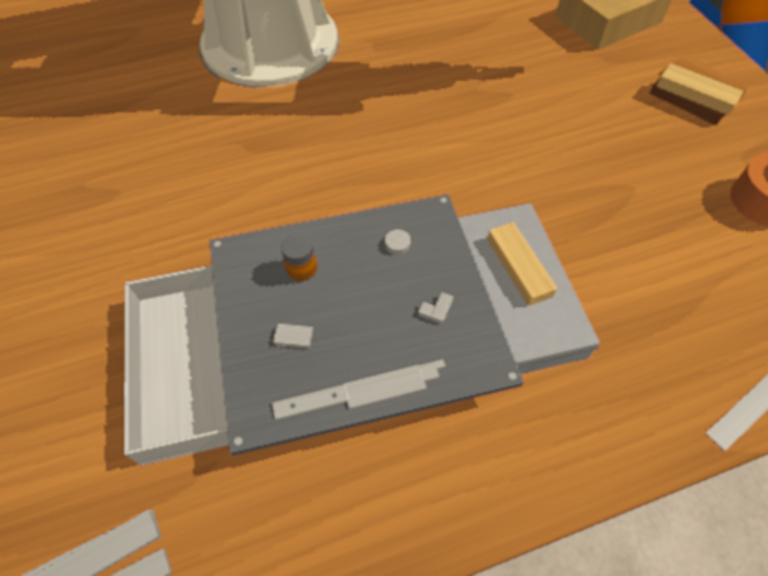

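View pics/side0.png

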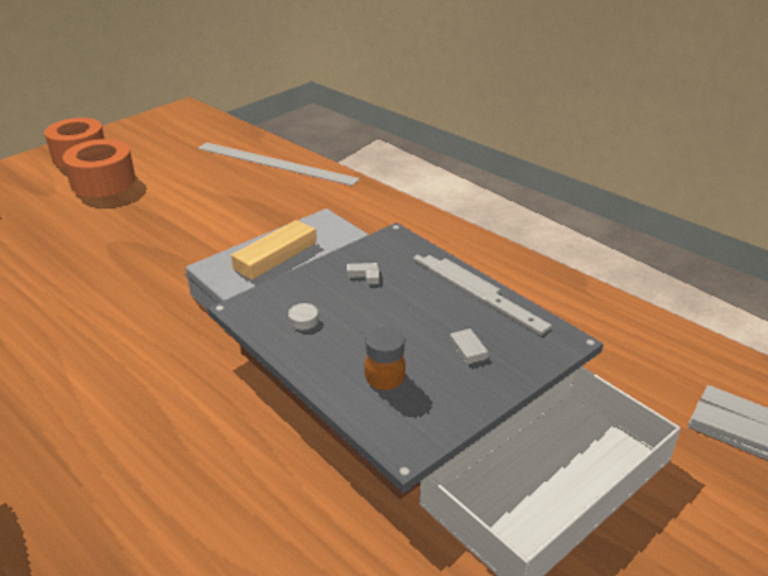

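The scene view shows the tray at left (125–225, 270–460) and the case at right. The jar is at (298, 258), the disc at (397, 241), the angle at (436, 307), the bar at (293, 336), and the blank runs along the bottom edge. Measuring next.

Run:
```python
from h import *
for n in("scene","side"):
    f=np.load(n+"0.npy",allow_pickle=True).item()
    P=cloud(f); 
    if n=="scene":
        c=np.array([[217,244],[444,200],[513,376],[238,440]])/1.5
        C=plane(f,c,60); print("screws",C.round(1)); 
        print("edge corners",plane(f,np.array([[210,240],[449,196],[521,382],[232,451]])/1.5,60).round(1))
        print("tray rim outer",plane(f,np.array([[125,284],[127,452]])/1.5,45).round(1))
        m=np.array([C[:,:2].mean(0)])[0]; 
    inb=(np.linalg.norm(P[...,:2]-m,axis=-1)<200)
    hh=P[...,2]
    pm=inb&(abs(hh-60)<4); print(n,"plate z",np.nanmedian(hh[pm]))
    mask=(inb&(hh>64.0)&(hh<130)).astype(np.uint8)
    k,L,S,ce=cv2.connectedComponentsWithStats(mask)
    for i in range(1,k):
        if S[i,4]<40: continue
        q=P[L==i]; zt=np.nanpercentile(q[:,2],90); t=q[q[:,2]>zt-4]
        rr=cv2.minAreaRect(t[:,:2].astype(np.float32))
        print(n,(ce[i]*1.5).round(),S[i,4],"z",zt.round(1),"rect",np.round(rr[0],1),np.round(rr[1],1),round(rr[2],1))
```

```text
screws [[ 477.7 -169.3   60. ]
 [ 507.1  130.1   60. ]
 [ 765.7  104.3   60. ]
 [ 734.6 -194.7   60. ]]
edge corners [[ 468.4 -176.6   60. ]
 [ 502.9  139.1   60. ]
 [ 775.   109.4   60. ]
 [ 743.7 -202.8   60. ]]
tray rim outer [[ 488.3 -290.2   45. ]
 [ 702.5 -309.2   45. ]]
scene plate z 59.77286425096304
scene [396. 241.] 214 z 73.0 rect [555.5  45.3] [30.4 30.1] 0.1
scene [298. 256.] 597 z 110.5 rect [549.6 -78.4] [35.  35.9] 73.9
scene [503. 252.] 88 z 68.0 rect [616.  164.7] [75.3  5.4] 2.5
scene [436. 308.] 247 z 71.0 rect [656.6  55.4] [29.7 36.5] 47.1
scene [292. 335.] 331 z 70.8 rect [ 638.7 -111.5] [40.2 25.2] 65.1
scene [361. 390.] 1197 z 66.1 rect [728.4 -58.6] [190.  29.] 85.8
side plate z 60.11035935967229
side [482. 290.] 847 z 66.2 rect [725.9 -56.6] [191.6  30. ] 85.4
side [364. 270.] 202 z 71.3 rect [654.3  58. ] [31.7 35. ] 43.5
side [302. 314.] 268 z 73.0 rect [552.7  46.6] [31.7 30.8] 55.7
side [384. 357.] 968 z 110.4 rect [547.1 -77.3] [37.8 34. ] 42.1
side [468. 344.] 342 z 71.0 rect [ 636.7 -110.3] [41.8 24.5] 64.3
```

Tray is at the plate's −y end. Plate centre is about (621.5, −32), yaw about −0.098. The bar goes first, pushed along its own axis. I'll approach high with the fingers nearly shut.

servo_tool --rows '[[[1.64,-2.58,0],-0.064,1.2],[[1.64,-2.58,0],-0.064,1.2],[[1.64,-2.58,0],-0.064,1.2],[[1.64,-2.58,0],-0.064,1.2],[[1.64,-2.58,0],-0.064,1.2]]'

```text
clock: 0.52
eef_pos: [329.0, 443.8, 241.9]
tcp_rot: [-3.141, 0.0, 2.413]
contact_force: [1.2, 0.3, -0.4]
opening: 0.299
```

servo_tool --rows '[[[1.64,-2.58,0],-0.064,1.2],[[1.64,-2.58,0],-0.064,1.2],[[1.64,-2.58,0],-0.064,1.2],[[1.64,-2.58,0],-0.064,1.2],[[1.64,-2.58,0],-0.064,1.2]]'

```text
clock: 0.93
eef_pos: [411.1, 314.8, 242.1]
tcp_rot: [-3.141, 0.0, 2.093]
contact_force: [0.0, 0.0, -0.6]
opening: 0.144
```

servo_tool --rows '[[[1.64,-2.58,0],-0.064,1.2],[[1.64,-2.58,0],-0.064,1.2],[[1.64,-2.58,0],-0.064,1.2],[[1.64,-2.58,0],-0.064,1.2],[[1.64,-2.58,0],-0.064,1.2]]'

```text
clock: 1.35
eef_pos: [493.1, 185.8, 242.1]
tcp_rot: [-3.141, 0.0, 1.773]
contact_force: [0.2, 0.5, -0.4]
opening: 0.142
```

servo_tool --rows '[[[1.64,-2.58,0],-0.064,1.2],[[1.64,-2.58,0],-0.064,1.2],[[1.64,-2.58,0],-0.064,1.2],[[1.64,-2.58,0],-0.064,1.2],[[1.64,-2.58,0],-0.064,1.2]]'

```text
clock: 1.77
eef_pos: [575.1, 56.8, 242.0]
tcp_rot: [-3.141, 0.0, 1.453]
contact_force: [-0.2, 0.3, 0.2]
opening: 0.136
```

servo_tool --rows '[[[1.64,-2.58,0],-0.064,1.2],[[1.64,-2.58,0],-0.064,1.2],[[1.64,-2.58,0],-0.064,1.2],[[1.64,-2.58,0],-0.064,1.2],[[1.64,-2.58,0],-0.064,1.2]]'

```text
clock: 2.18
eef_pos: [657.1, -72.2, 241.8]
tcp_rot: [-3.141, 0.0, 1.133]
contact_force: [0.4, 0.6, 0.7]
opening: 0.141
```

Good tracking. I'll descend partway, to TCP z about 142, then check the fingertip height against the TCP.

servo_tool --rows '[[[0,0,-3.0],0,1.2],[[0,0,-3.0],0,1.2],[[0,0,-3.0],0,1.2],[[0,0,-1.0],0,1.2],[[0,0,0],0,1.2]]'

```text
clock: 2.6
eef_pos: [654.5, -70.6, 139.0]
tcp_rot: [-3.136, 0.002, 1.136]
contact_force: [-1.0, -0.3, 0.3]
opening: 0.144
```

Run:
```python
from h import *
s=r.sense(); print(s["eef_pos"])
for n in("scene","side"):
    f=eyes.grab_frame(n); save(f,n+"1.png"); P=cloud(f)
    m=(np.linalg.norm(P[...,:2]-s["eef_pos"][:2],axis=-1)<32)&(P[...,2]>90)&(P[...,2]<200)
    q=P[m]; print(n,np.nanpercentile(q[:,2],[0,1,3,10]))
    for lo in(120,150,170):
        t=q[(q[:,2]>lo)&(q[:,2]<lo+15)]
        if len(t): print(lo,t.min(0).round(),t.max(0).round())
```

```text
[654.51448276 -70.56653083 139.02732202]
scene [128.12862243 130.13026887 132.60444609 137.76530085]
120 [651. -72. 128.] [673. -58. 135.]
150 [649. -70. 151.] [672. -57. 159.]
170 [647. -82. 170.] [686. -54. 185.]
side [129.96023995 131.9017222  135.09670467 141.48199116]
120 [640. -84. 130.] [665. -63. 135.]
150 [633. -86. 150.] [671. -56. 165.]
170 [623. -93. 170.] [679. -52. 185.]
```

View pics/side1.png

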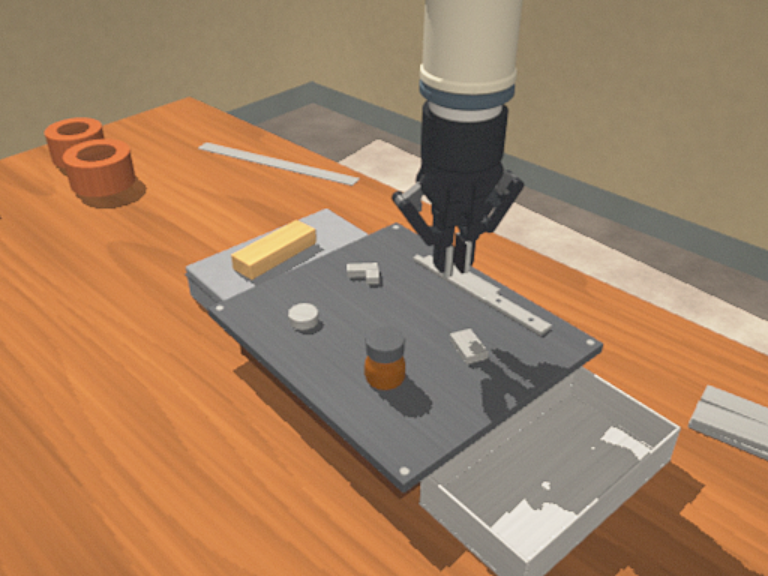

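The side view shows the fingers above the plate behind the bar (468, 345), with tips about 11 mm below the TCP. Lowering to a tip height of about 3–4 mm above the plate.

servo_tool --rows '[[[0,0,-2.2],0,1.2],[[0,0,-2.2],0,1.2],[[0,0,-1.4],0,1.2],[[0,0,-0.6],0,1.2],[[0,0,0],0,1.2]]'

```text
clock: 3.12
eef_pos: [656.6, -70.6, 78.1]
tcp_rot: [-3.141, 0.0, 1.136]
contact_force: [-0.7, 0.2, 0.0]
opening: 0.147
```

servo_tool --rows '[[[0,0,-0.4],0,1.2],[[-0.42,-0.91,0],0,1.2],[[-0.42,-0.91,0],0,1.2],[[-0.42,-0.91,0],0,1.2],[[-0.42,-0.91,0],0,1.2]]'

```text
clock: 3.53
eef_pos: [639.7, -108.4, 75.0]
tcp_rot: [3.141, -0.0, 1.135]
contact_force: [-0.1, 0.0, 0.7]
opening: 0.142
```

servo_tool --rows '[[[-0.42,-0.91,0],0,1.2],[[-0.42,-0.91,0],0,1.2],[[-0.42,-0.91,0],0,1.2],[[-0.42,-0.91,0],0,1.2]]'

```text
clock: 3.87
eef_pos: [622.6, -144.7, 74.4]
tcp_rot: [3.142, 0.0, 1.135]
contact_force: [0.3, 0.1, 0.5]
opening: 0.138
```

Run:
```python
from h import *
f=eyes.grab_frame("side"); save(f,"side2.png")
```

```text
(no output)
```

View pics/side2.png

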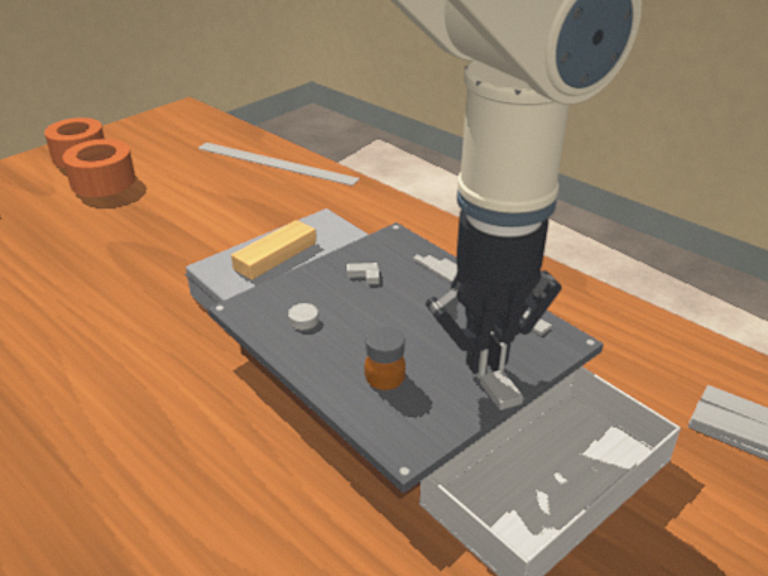

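The bar at (500, 390) sits squarely ahead of the fingers near the edge. Pushing on.

servo_tool --rows '[[[-0.42,-0.91,0],0,1.2],[[-0.42,-0.91,0],0,1.2],[[-0.42,-0.91,0],0,1.2],[[-0.42,-0.91,0],0,1.2],[[-0.42,-0.91,0],0,1.2]]'

```text
clock: 4.33
eef_pos: [601.6, -190.0, 74.2]
tcp_rot: [-3.141, 0.0, 1.136]
contact_force: [0.5, 0.2, -0.5]
opening: 0.143
```

servo_tool --rows '[[[0,0,0],0,1.2],[[0,0,0],0,1.2]]'

```text
clock: 4.5
eef_pos: [601.8, -189.7, 74.3]
tcp_rot: [-3.142, -0.0, 1.135]
contact_force: [0.1, -0.2, 0.3]
opening: 0.143
```

Run:
```python
from h import *
f=eyes.grab_frame("side"); save(f,"side3.png")
```

```text
(no output)
```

View pics/side3.png

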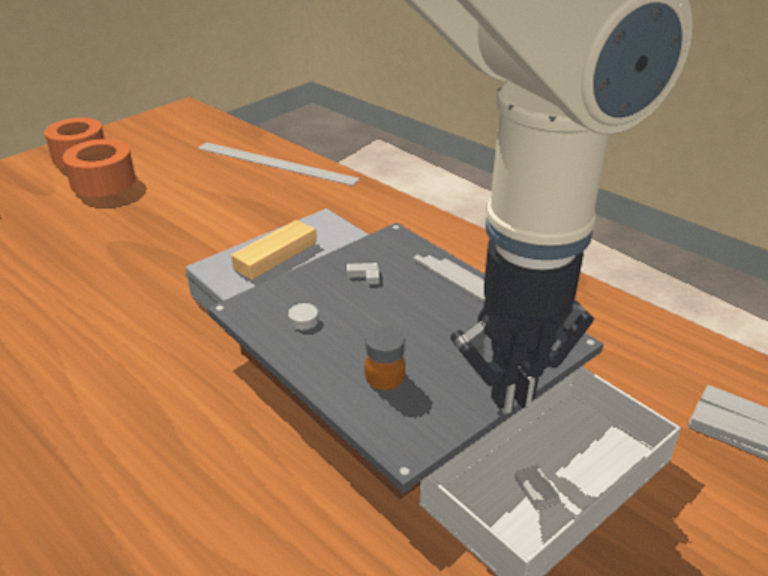

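The bar is in the tray at (538, 488). I'll lift back up and check the angle's plan outline.

servo_tool --rows '[[[0.4,1.5,2.5],0.06,1.2],[[0.8,3.0,2.5],0.07,1.2],[[0.8,3.5,1.5],0.07,1.2],[[0.8,3.8,0],0.07,1.2],[[0.8,3.8,0],0.068,1.2]]'

```text
clock: 4.97
eef_pos: [639.3, -31.2, 140.9]
tcp_rot: [3.139, -0.0, 1.477]
contact_force: [0.1, -0.9, -1.5]
opening: 0.138
```

Run:
```python
from h import *
for n in("scene","side"):
    f=np.load(n+"0.npy",allow_pickle=True).item(); P=cloud(f)
    m=(np.linalg.norm(P[...,:2]-[655.5,56.7],axis=-1)<35)&(P[...,2]>67)
    q=P[m][:,:2]-[621.5,-32]; R=np.array([[.995,-.0977],[.0977,.995]]); q=q@R.T
    print(n,q.mean(0))
    H,_,_=np.histogram2d(q[:,1],q[:,0],bins=[np.arange(64,120,4),np.arange(0,52,4)])
    print("rows py 118 down to 64, cols px 0..48"); print(H[::-1].astype(int))
```

```text
scene [31.0609076  90.44853351]
rows py 118 down to 64, cols px 0..48
[[0 0 0 0 0 2 0 0 0 0 0 0]
 [0 0 0 0 2 4 1 0 0 0 0 0]
 [0 0 0 1 3 5 4 3 0 0 0 0]
 [0 0 0 3 6 4 3 4 4 1 0 0]
 [0 0 0 1 3 3 6 6 4 6 2 0]
 [0 0 0 0 0 4 3 5 4 4 4 2]
 [0 0 0 0 0 0 1 3 7 4 3 8]
 [0 0 0 0 0 0 1 6 5 5 5 1]
 [0 0 0 0 0 1 6 5 4 3 5 0]
 [0 0 0 0 0 3 4 4 6 5 0 0]
 [0 0 0 0 0 2 4 6 5 3 0 0]
 [0 0 0 0 0 0 0 5 1 0 0 0]
 [0 0 0 0 0 0 0 0 0 0 0 0]]
side [26.97852506 92.32002516]
rows py 118 down to 64, cols px 0..48
[[0 0 0 0 1 0 0 0 0 0 0 0]
 [0 0 0 1 4 3 0 1 0 0 0 0]
 [0 0 1 4 1 3 3 2 1 0 0 0]
 [0 0 2 6 2 4 3 3 4 0 0 0]
 [0 0 0 2 5 3 5 2 3 2 2 0]
 [0 0 0 0 1 5 5 3 4 4 3 2]
 [0 0 0 0 0 0 3 3 3 2 2 1]
 [0 0 0 0 0 3 2 1 2 3 2 0]
 [0 0 0 0 0 2 4 4 3 3 0 0]
 [0 0 0 0 3 6 2 4 2 0 0 0]
 [0 0 0 0 0 5 4 2 0 0 0 0]
 [0 0 0 0 0 0 2 1 0 0 0 0]
 [0 0 0 0 0 0 0 0 0 0 0 0]]
```

servo_tool --rows '[[[0.6,3.3,0],0,1.2],[[0.6,3.3,0],0,1.2],[[0.6,3.3,0],0,1.2],[[0.6,3.3,0],0,1.2],[[0,0,0],0,1.2]]'

```text
clock: 5.38
eef_pos: [663.0, 105.2, 139.4]
tcp_rot: [3.14, -0.002, 1.478]
contact_force: [-0.5, 0.1, -0.0]
opening: 0.142
```

servo_tool --rows '[[[0,0,-2.2],0,1.2],[[0,0,-2.2],0,1.2],[[0,0,-1.4],0,1.2],[[0,0,-0.4],0,1.2],[[0,0,0],0,1.2]]'

```text
clock: 5.8
eef_pos: [661.2, 98.8, 76.0]
tcp_rot: [-3.139, 0.001, 1.474]
contact_force: [-0.2, 0.4, 0.2]
opening: 0.138
```

Run:
```python
from h import *
print(r.sense()["eef_pos"])
f=eyes.grab_frame("side"); save(f,"side4.png")
```

```text
[661.18672126  98.77032256  75.95614904]
```

View pics/side4.png

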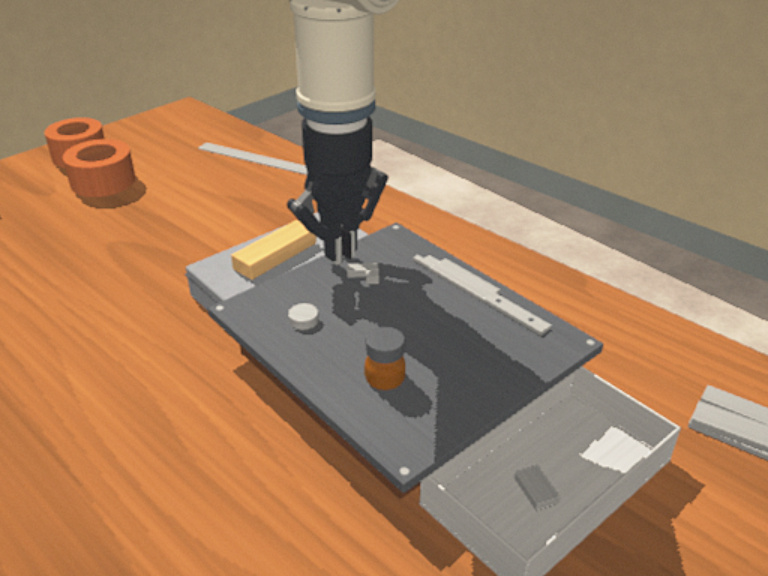

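Fingers are behind the angle (360, 270), and the scale is untouched. Pushing along the plate's −y.

servo_tool --rows '[[[0,0,-0.2],0,1.2],[[-0.08,-0.8,0],0,1.2],[[-0.08,-0.8,0],0,1.2],[[-0.08,-0.8,0],0,1.2],[[-0.08,-0.8,0],0,1.2]]'

```text
clock: 6.27
eef_pos: [659.0, 65.8, 75.8]
tcp_rot: [3.141, -0.0, 1.473]
contact_force: [0.2, 0.6, 1.0]
opening: 0.142
```

servo_tool --rows '[[[-0.08,-0.8,0],0,1.2],[[-0.08,-0.8,0],0,1.2],[[-0.08,-0.8,0],0,1.2],[[-0.08,-0.8,0],0,1.2]]'

```text
clock: 6.6
eef_pos: [655.7, 34.0, 75.4]
tcp_rot: [3.141, -0.0, 1.474]
contact_force: [0.0, 0.4, 0.2]
opening: 0.145
```

```bash
cat > look.py <<'E'
from h import *
import sys
n=sys.argv[1]
s=r.sense(); p=np.array(s["eef_pos"])-[621.5,-32,0]; print("px,py",.995*p[0]-.0977*p[1],.0977*p[0]+.995*p[1])
a=[eyes.grab_frame(c)["frame"] for c in("side","scene")]
cv2.imwrite("pics/"+n+".png",np.hstack([a[0][100:384,80:480],a[1][90:374,60:460]])[:,:,::-1])
E
python3 look.py p5
```

```text
px,py 27.570482961073104 69.00623750464297
```

View pics/p5.png

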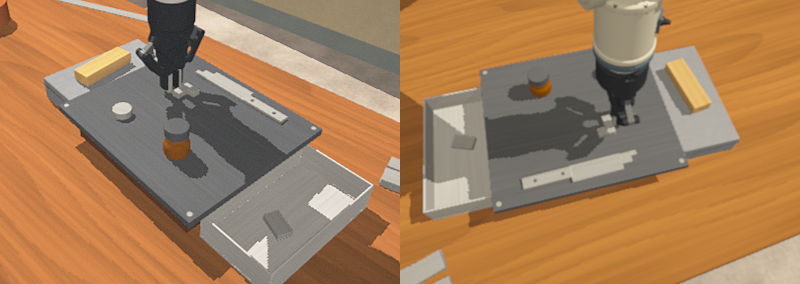

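The angle sits in front of the fingers (scene half, about (605, 125)). Continuing.

servo_tool --rows '[[[-0.1,-1.0,0],0,1.2],[[-0.1,-1.0,0],0,1.2],[[-0.1,-1.0,0],0,1.2],[[-0.1,-1.0,0],0,1.2],[[-0.1,-1.0,0],0,1.2]]'

```text
clock: 7.12
eef_pos: [650.5, -16.2, 75.2]
tcp_rot: [-3.141, 0.0, 1.474]
contact_force: [0.3, 0.1, 0.0]
opening: 0.139
```

servo_tool --rows '[[[-0.1,-1.0,0],0,1.2],[[-0.1,-1.0,0],0,1.2],[[-0.1,-1.0,0],0,1.2],[[-0.1,-1.0,0],0,1.2]]'

```text
clock: 7.45
eef_pos: [646.6, -56.2, 75.3]
tcp_rot: [-3.142, 0.0, 1.474]
contact_force: [0.2, -0.1, -0.3]
opening: 0.142
```

```bash
python3 look.py p6
```

```text
px,py 27.285917782413698 -21.59376510374908
```

View pics/p6.png

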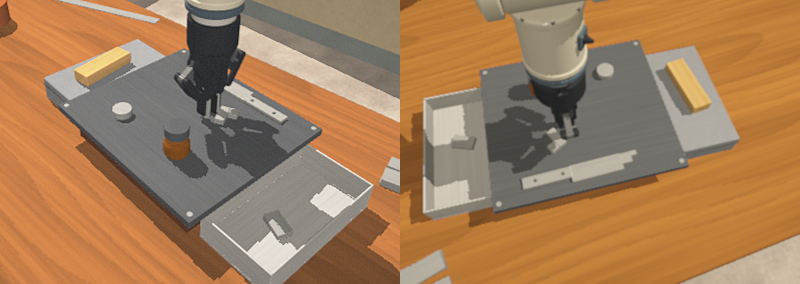

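The angle is still ahead but drifting towards +px. Measuring its offset.

```bash
cat > ang.py <<'E'
from h import *
s=r.sense(); R=np.array([[.995,-.0977],[.0977,.995]])
e=R@(np.array(s["eef_pos"])[:2]-[621.5,-32]); print("pusher",e.round(1))
for n in("scene","side"):
    P=cloud(eyes.grab_frame(n)); q=P.copy(); xy=(P[...,:2]-[621.5,-32])@R.T
    m=(P[...,2]>66)&(P[...,2]<74)&(xy[...,1]<e[1]-9)&(xy[...,1]>e[1]-70)&(abs(xy[...,0]-e[0])<55)
    p=xy[m]
    if len(p): print(n,len(p),p.mean(0).round(1),p.min(0).round(),p.max(0).round())
E
python3 ang.py
```

```text
pusher [ 27.3 -22.2]
scene 257 [ 46.5 -47.3] [ 22. -62.] [ 67. -31.]
side 239 [ 41.  -45.9] [ 13. -60.] [ 65. -31.]
```

Its centroid is about 16 mm to +px of the fingers. Backing off, shifting over, then pushing again.

servo_tool --rows '[[[0.1,1.2,0],0,1.2],[[1.7,-0.2,0],0,1.2],[[0,-0.6,0],0,1.2],[[-0.1,-0.8,0],0,1.2],[[-0.1,-0.8,0],0,1.2]]'

```text
clock: 8.07
eef_pos: [662.2, -66.8, 75.0]
tcp_rot: [-3.141, -0.0, 1.475]
contact_force: [0.5, 0.2, 0.6]
opening: 0.143
```

servo_tool --rows '[[[-0.1,-0.9,0],0,1.2],[[-0.1,-0.9,0],0,1.2],[[-0.1,-0.9,0],0,1.2]]'

```text
clock: 8.32
eef_pos: [659.1, -95.2, 75.3]
tcp_rot: [-3.141, 0.0, 1.473]
contact_force: [0.8, -0.9, -0.3]
opening: 0.142
```

```bash
python3 ang.py;python3 look.py p7
```

```text
pusher [ 43.6 -59.2]
scene 167 [ 41.6 -87.5] [  16. -101.] [ 98. -72.]
side 286 [ 34.5 -83.9] [  12. -110.] [ 98. -68.]
px,py 43.78832560217703 -59.94056292945722
```

View pics/p7.png

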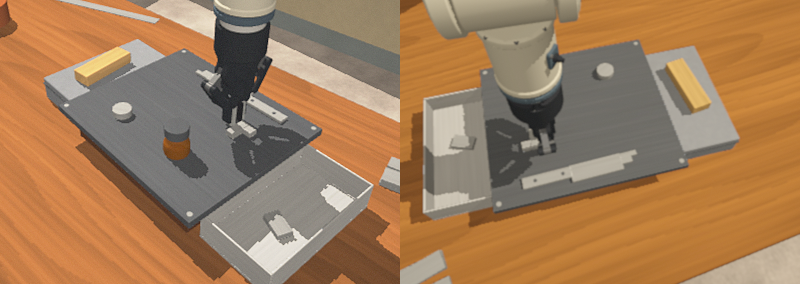

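The angle is in front, slightly to −px. Continuing with a slight −px lean.

servo_tool --rows '[[[-0.2,-0.9,0],0,1.2],[[-0.2,-0.9,0],0,1.2],[[-0.2,-0.9,0],0,1.2],[[-0.2,-0.9,0],0,1.2]]'

```text
clock: 8.85
eef_pos: [651.5, -131.0, 75.3]
tcp_rot: [-3.142, 0.0, 1.474]
contact_force: [-0.8, -0.2, 0.6]
opening: 0.141
```

```bash
python3 ang.py;python3 look.py p8
```

```text
pusher [ 39.5 -95.5]
scene 120 [  39.  -126.7] [  29. -137.] [  48. -114.]
side 313 [  29.1 -120. ] [   7. -138.] [  51. -105.]
px,py 39.380165460464184 -96.37793805037727
```

View pics/p8.png

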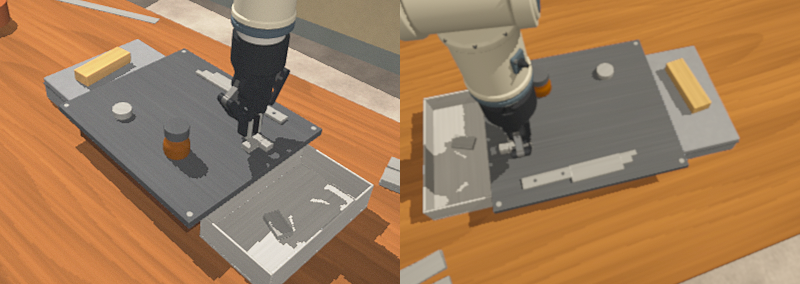

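servo_tool --rows '[[[0.1,0.9,0],0,1.2],[[-0.8,0.1,0],0,1.2],[[-0.1,-1.0,0],0,1.2],[[-0.1,-0.9,0],0,1.2],[[-0.1,-0.9,0],0,1.2]]'

```text
clock: 9.47
eef_pos: [641.6, -148.7, 75.4]
tcp_rot: [3.141, 0.0, 1.474]
contact_force: [0.3, 0.4, -1.0]
opening: 0.144
```

servo_tool --rows '[[[-0.1,-0.9,0],0,1.2],[[-0.1,-0.9,0],0,1.2],[[-0.1,-0.9,0],0,1.2],[[-0.1,-0.9,0],0,1.2]]'

```text
clock: 9.8
eef_pos: [637.6, -185.3, 75.3]
tcp_rot: [3.141, 0.0, 1.473]
contact_force: [0.2, -0.8, -0.6]
opening: 0.14
```

```bash
python3 look.py p9
```

```text
px,py 31.015568944517135 -151.0074729108395
```

View pics/p9.png

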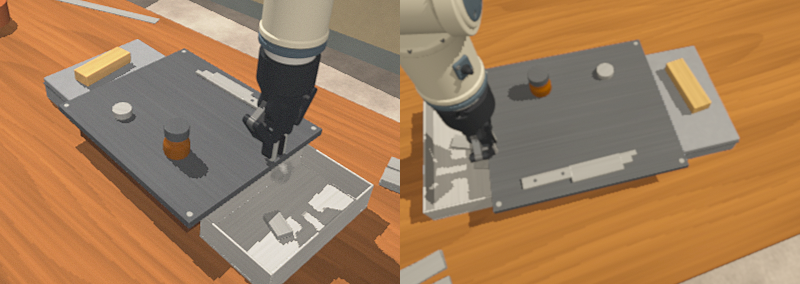

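The angle is dropping over the edge (blurred at (280, 170) in the side half). Short nudge, pause, then lift.

servo_tool --rows '[[[0,-0.5,0],0,1.2],[[0,0,0],0,1.2],[[0,0,3.0],0,1.8],[[0,0,3.5],0,1.8],[[0,0,3.0],0,1.8]]'

```text
clock: 10.32
eef_pos: [637.6, -188.6, 171.4]
tcp_rot: [-3.141, -0.0, 1.474]
contact_force: [0.4, -0.4, 0.1]
opening: 0.21
```

servo_tool --rows '[[[-1.0,2.7,0],0.058,1.8],[[-1.0,2.7,0],0.058,1.8],[[-1.0,2.7,0],0.058,1.8],[[-1.0,2.7,0],0.058,1.8],[[-1.0,2.7,0],0.058,1.8]]'

```text
clock: 10.73
eef_pos: [587.1, -52.6, 170.4]
tcp_rot: [3.141, -0.0, 1.767]
contact_force: [0.1, 0.4, -0.6]
opening: 0.209
```

servo_tool --rows '[[[-1.0,2.7,0],0.058,1.8],[[-1.0,2.7,0],0.058,1.8],[[-1.0,2.7,0],0.058,1.8],[[-1.0,2.7,0],0.058,1.8],[[-1.0,2.7,0],0.058,1.8]]'

```text
clock: 11.15
eef_pos: [537.0, 82.5, 170.4]
tcp_rot: [3.141, -0.0, 2.057]
contact_force: [0.7, 0.5, -0.3]
opening: 0.213
```

```bash
python3 look.py p10; python3 -c "
from h import *
s=r.sense();print(s['eef_pos'],s['tcp_rot'])"
```

```text
px,py -95.26931157191828 105.68131601910011
[536.14614302  84.21838368 170.31092873] [-3.14125528e+00 -1.14692886e-03  2.05908634e+00]
```

View pics/p10.png

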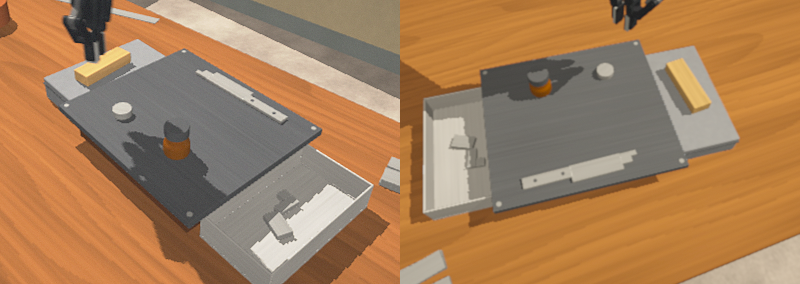

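Bar and angle are both in the tray. Descending behind the disc.

servo_tool --rows '[[[0,0,-3.0],0,1.8],[[0,0,-3.0],0,1.8],[[0,0,-2.3],0,1.8],[[0,0,-1.0],0,1.8],[[0,0,0],0,1.8]]'

```text
clock: 11.67
eef_pos: [536.3, 80.5, 75.2]
tcp_rot: [-3.138, -0.001, 2.053]
contact_force: [0.3, -0.6, 0.1]
opening: 0.21
```

```bash
python3 look.py p11; python3 -c "
from h import *
s=r.sense();print(s['eef_pos'],s['tcp_rot'])"
```

```text
px,py -95.75098616624041 103.60575722214854
[538.24135798  80.77809221  77.79506946] [3.14144602e+00 9.94309982e-05 2.05338447e+00]
```

View pics/p11.png

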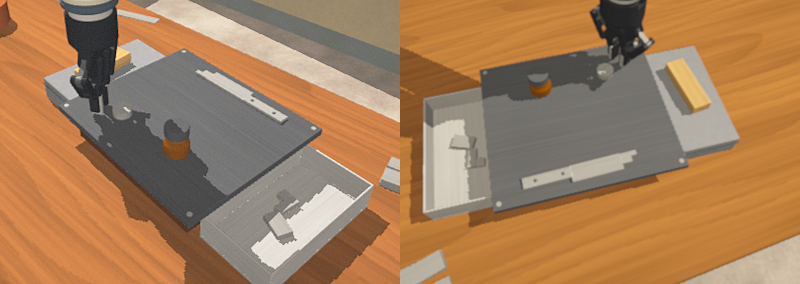

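servo_tool --rows '[[[-0.2,0,-0.3],0,1.8],[[0.4,-0.76,0],0,1.8],[[0.4,-0.76,0],0,1.8],[[0.4,-0.76,0],0,1.8],[[0.4,-0.76,0],0,1.8]]'

```text
clock: 12.18
eef_pos: [552.6, 49.6, 74.9]
tcp_rot: [3.141, 0.0, 2.054]
contact_force: [-0.0, 1.8, 1.0]
opening: 0.21
```

servo_tool --rows '[[[0.42,-0.8,0],0,1.8],[[0.42,-0.8,0],0,1.8],[[0.42,-0.8,0],0,1.8]]'

```text
clock: 12.43
eef_pos: [564.9, 25.5, 74.4]
tcp_rot: [3.141, 0.0, 2.053]
contact_force: [-0.3, 0.6, 0.5]
opening: 0.211
```

```bash
python3 ang.py; python3 look.py p12
```

```text
pusher [-62.   51.7]
scene 208 [-47.6  29.6] [-67.  15.] [-32.  43.]
side 255 [-53.1  28.4] [-81.  14.] [-34.  42.]
px,py -61.55509528333194 51.37583075784937
```

View pics/p12.png

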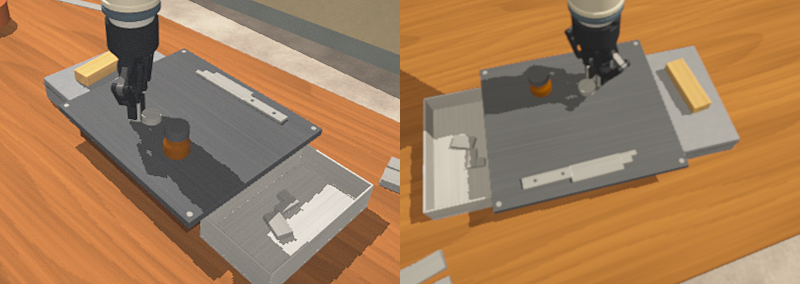

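The disc is nested between the fingers and heading clear of the jar.

servo_tool --rows '[[[0.5,-0.9,0],0,1.8],[[0.5,-0.9,0],0,1.8],[[0.5,-0.9,0],0,1.8],[[0.5,-0.9,0],0,1.8]]'

```text
clock: 12.97
eef_pos: [584.9, -10.4, 74.3]
tcp_rot: [3.141, 0.0, 2.054]
contact_force: [0.0, 0.8, -0.8]
opening: 0.214
```

```bash
python3 ang.py; python3 look.py p13
```

```text
pusher [-38.5  17.9]
scene 257 [-26.4  -7.8] [-62. -51.] [-8.  9.]
side 139 [-30.5  -4.6] [-89. -50.] [-10.   9.]
px,py -37.83580437966234 17.32542898083052
```

View pics/p13.png

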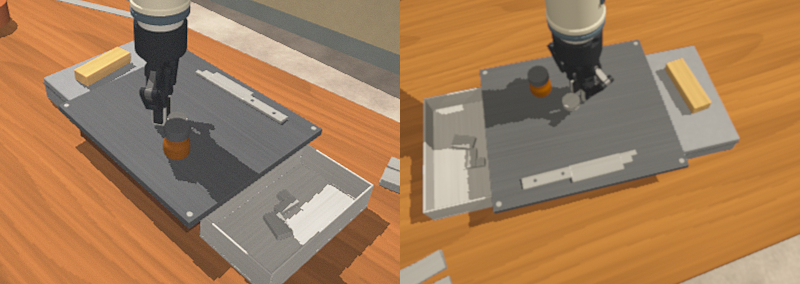

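servo_tool --rows '[[[0.5,-0.9,0],0,1.8],[[0.5,-0.9,0],0,1.8],[[0.5,-0.9,0],0,1.8],[[0.5,-0.9,0],0,1.8]]'

```text
clock: 13.5
eef_pos: [605.0, -46.4, 74.3]
tcp_rot: [3.141, 0.0, 2.054]
contact_force: [-0.7, -0.4, -0.4]
opening: 0.21
```

```bash
python3 ang.py; python3 look.py p14
```

```text
pusher [-15.1 -16. ]
scene 283 [ -7.6 -40.1] [-62. -72.] [ 15. -25.]
side 285 [ -8.7 -41.8] [-70. -72.] [ 14. -25.]
px,py -14.386153120332022 -16.585329860846333
```

View pics/p14.png

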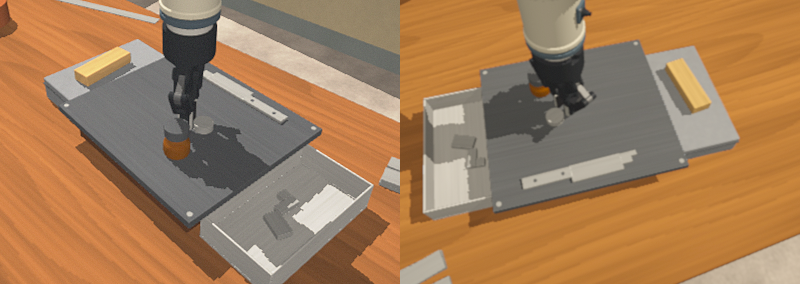

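Now past the closest approach to the jar. Steering gradually back towards straight −y.

servo_tool --rows '[[[0.42,-0.91,0],-0.06,1.8],[[0.38,-0.93,0],-0.06,1.8],[[0.32,-0.95,0],-0.06,1.8],[[0.26,-0.96,0],-0.06,1.8]]'

```text
clock: 14.03
eef_pos: [618.0, -82.8, 74.2]
tcp_rot: [-3.141, -0.0, 1.811]
contact_force: [0.3, 0.1, -0.2]
opening: 0.214
```

servo_tool --rows '[[[0.2,-0.97,0],-0.06,1.8],[[0.15,-0.98,0],-0.06,1.8],[[0.1,-1.0,0],-0.03,1.8]]'

```text
clock: 14.28
eef_pos: [622.5, -112.4, 74.2]
tcp_rot: [-3.141, -0.0, 1.661]
contact_force: [0.4, -0.1, -0.1]
opening: 0.212
```

```bash
python3 ang.py; python3 look.py p15
```

```text
pusher [  8.8 -79.9]
scene 244 [  15.7 -105.5] [  -1. -119.] [ 30. -92.]
side 330 [   9.3 -105.9] [ -12. -122.] [ 27. -89.]
px,py 9.07876825425604 -80.90021727897734
```

View pics/p15.png

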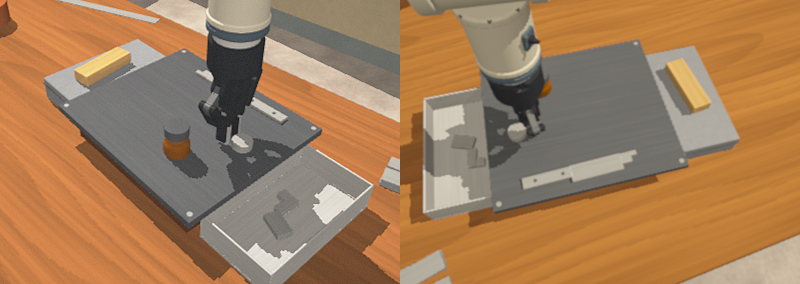

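Disc still nested. Final push over the edge.

servo_tool --rows '[[[0.09,-1.0,0],0,1.8],[[0.09,-1.0,0],0,1.8],[[0.09,-1.0,0],0,1.8],[[0.09,-1.0,0],0,1.8]]'

```text
clock: 14.82
eef_pos: [626.3, -153.5, 74.3]
tcp_rot: [3.142, 0.0, 1.664]
contact_force: [0.5, 0.9, -0.2]
opening: 0.211
```

servo_tool --rows '[[[0.09,-0.9,0],0,1.8],[[0.09,-0.9,0],0,1.8],[[0.09,-0.9,0],0,1.8],[[0.09,-0.9,0],0,1.8],[[0,0,0],0,1.8]]'

```text
clock: 15.23
eef_pos: [630.1, -190.5, 74.4]
tcp_rot: [3.141, 0.001, 1.663]
contact_force: [0.6, 0.3, -0.4]
opening: 0.213
```

```bash
python3 look.py p16
```

```text
px,py 24.05770049325207 -156.8305225998786
```

View pics/p16.png

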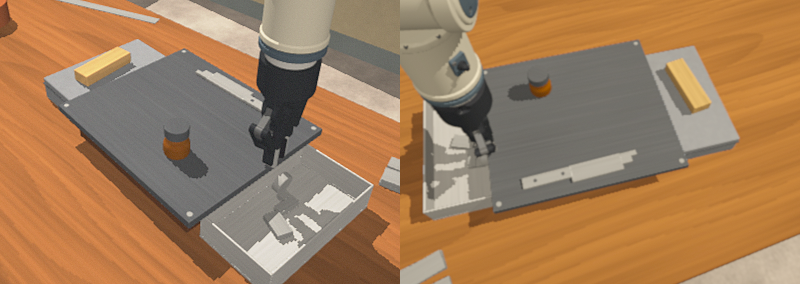

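The disc isn't clearly visible. Lifting clear to inspect the tray.

servo_tool --rows '[[[0,0,3.0],0,1.8],[[0,0,4.0],0,1.8],[[0,0,4.0],0,1.8],[[-0.5,3.5,2.0],0,1.8],[[-0.5,3.5,1.0],0,1.8]]'

```text
clock: 15.75
eef_pos: [621.5, -118.8, 218.4]
tcp_rot: [3.136, 0.002, 1.661]
contact_force: [1.8, 0.6, -0.7]
opening: 0.214
```

servo_tool --rows '[[[-0.5,3.8,0],0,1.8],[[-0.5,3.8,0],0,1.8],[[-0.5,3.8,0],0,1.8],[[-0.5,3.5,0],0,1.8],[[0,0,0],0,1.8]]'

```text
clock: 16.17
eef_pos: [598.4, 36.5, 214.4]
tcp_rot: [-3.141, -0.002, 1.668]
contact_force: [0.1, -0.4, 0.3]
opening: 0.209
```

```bash
python3 look.py p17
python3 - <<'E'
from h import *
f=eyes.grab_frame("side"); save(f,"side18.png")
R=np.array([[.995,-.0977],[.0977,.995]])
for n in("scene","side"):
    f=eyes.grab_frame(n); P=cloud(f); xy=(P[...,:2]-[621.5,-32])@R.T
    m=((abs(xy[...,0])<102)&(xy[...,1]<-155)&(xy[...,1]>-262)&(P[...,2]>8)&(P[...,2]<60)).astype(np.uint8)
    k,L,S,c=cv2.connectedComponentsWithStats(m)
    for i in range(1,k):
        if S[i,4]>40: q=L==i; print(n,"tray",S[i,4],(c[i]*1.5).round(),np.median(xy[q],0).round(),"z",np.percentile(P[q][:,2],[50,98]).round())
    g=np.load(n+"0.npy",allow_pickle=True).item(); P0=cloud(g)
    for nm,uv in(("jar",(298,256) if n=="scene" else (384,357)),):
        for PP in(P0,P):
            j=(np.linalg.norm(PP[...,:2]-[548,-78],axis=-1)<35)&(PP[...,2]>100)&(PP[...,2]<120); print(n,"jar",np.median(PP[j],0).round(1))
    for nm,c0,rr,z0,z1 in(("blank",(727,-57),110,64,69),("scale",(625,195),75,60,72)):
        for PP in(P0,P):
            j=(np.linalg.norm(PP[...,:2]-c0,axis=-1)<rr)&(PP[...,2]>z0)&(PP[...,2]<z1)
            if nm=="blank": j&=PP[...,0]>695
            print(n,nm,j.sum(),PP[j].mean(0).round(1))
E
```

```text
px,py -29.638606193822536 65.8822937211452
scene tray 131 [217. 301.] [ -47. -158.] z [59. 60.]
scene tray 713 [201. 365.] [  14. -196.] z [13. 60.]
scene jar [553.  -78.9 109.3]
scene jar [552.8 -78.9 109.4]
scene blank 1199 [726.8 -57.4  65.1]
scene blank 1199 [726.8 -56.9  65.1]
scene scale 1059 [632.8 178.3  66.4]
scene scale 1054 [632.7 178.4  66.4]
side tray 639 [508. 412.] [  -8. -159.] z [56. 60.]
side tray 1163 [538. 457.] [   9. -196.] z [13. 35.]
side jar [543.8 -79.9 109.6]
side jar [544.4 -80.2 109.6]
side blank 847 [723.7 -60.5  65.2]
side blank 837 [723.9 -58.6  65.2]
side scale 823 [622.7 177.4  66.1]
side scale 826 [622.7 177.2  66.1]
```

View pics/p17.png

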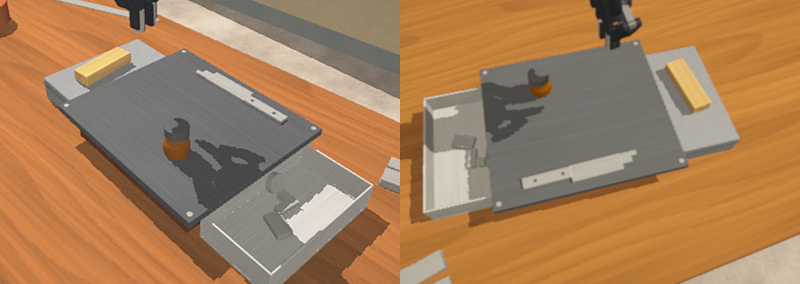

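View pics/side18.png

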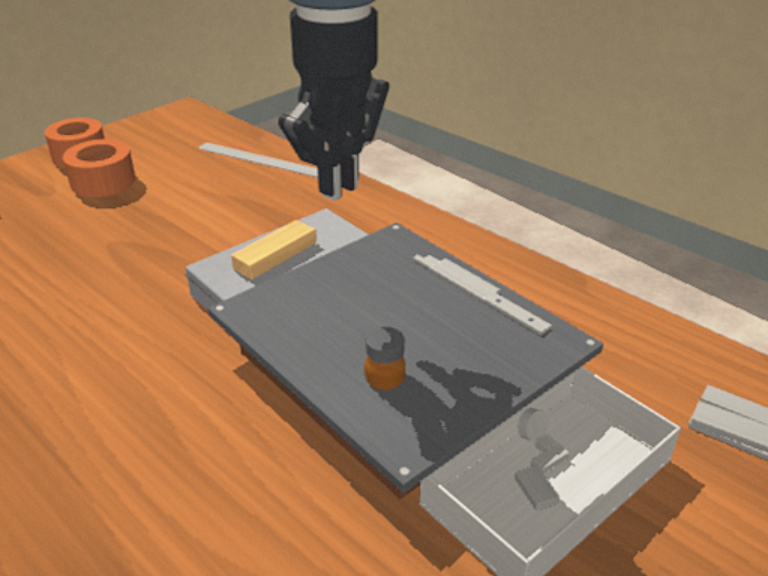

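The disc is in the tray at about (530, 422) but looks tilted near the plate edge. Checking its location and height.

Run:
```python
from h import *
R=np.array([[.995,-.0977],[.0977,.995]])
f=eyes.grab_frame("side"); P=cloud(f); xy=(P[...,:2]-[621.5,-32])@R.T
for v in range(266,304,3):
    print(v,[(int(xy[v,u,0]),int(xy[v,u,1]),int(P[v,u,2])) for u in range(342,384,5)])
c=f["frame"][240:350,300:440]; c=cv2.convertScaleAbs(c,alpha=1.6)
cv2.imwrite("pics/crop19.png",cv2.resize(c[:,:,::-1],None,fx=5,fy=5,interpolation=cv2.INTER_CUBIC))
```

```text
266 [(4, -153, 58), (9, -157, 59), (18, -159, 54), (42, -153, 34), (54, -153, 26), (70, -152, 16), (85, -152, 6), (93, -155, 3), (101, -160, 2)]
269 [(0, -157, 59), (8, -159, 55), (30, -153, 36), (44, -152, 26), (58, -152, 17), (72, -152, 8), (83, -154, 2), (88, -159, 3), (94, -164, 3)]
272 [(-3, -160, 58), (20, -152, 35), (27, -155, 33), (46, -152, 18), (59, -152, 10), (71, -153, 3), (77, -158, 3), (83, -163, 2), (89, -168, 3)]
275 [(-2, -160, 51), (19, -153, 31), (24, -159, 32), (28, -164, 34), (40, -165, 26), (67, -157, 2), (72, -162, 3), (77, -168, 3), (84, -172, 2)]
278 [(8, -153, 32), (16, -156, 30), (16, -164, 35), (27, -166, 30), (36, -168, 25), (62, -161, 2), (66, -167, 3), (72, -171, 3), (78, -177, 4)]
281 [(11, -152, 22), (13, -159, 27), (15, -166, 31), (25, -167, 25), (35, -170, 21), (56, -165, 3), (62, -170, 2), (68, -175, 2), (74, -180, 2)]
284 [(12, -152, 16), (10, -162, 25), (14, -168, 27), (25, -169, 20), (34, -171, 16), (52, -169, 2), (56, -174, 3), (62, -180, 4), (69, -183, 2)]
287 [(13, -152, 9), (10, -162, 19), (13, -169, 23), (23, -171, 17), (33, -173, 12), (46, -173, 3), (52, -178, 3), (58, -183, 2), (64, -188, 3)]
290 [(13, -153, 3), (12, -162, 12), (12, -171, 19), (20, -173, 15), (28, -177, 13), (41, -177, 4), (47, -182, 3), (52, -187, 3), (59, -191, 2)]
293 [(8, -157, 3), (16, -160, 1), (20, -166, 3), (18, -176, 13), (22, -181, 13), (30, -185, 12), (42, -186, 3), (47, -191, 4), (53, -195, 3)]
296 [(5, -160, 2), (9, -165, 3), (16, -170, 2), (17, -177, 7), (18, -185, 14), (25, -189, 12), (29, -194, 13), (43, -194, 3), (50, -198, 2)]
299 [(1, -163, 1), (5, -169, 3), (13, -173, 1), (17, -178, 2), (18, -186, 8), (21, -192, 11), (25, -197, 12), (39, -197, 3), (44, -202, 3)]
302 [(-4, -168, 3), (2, -172, 2), (7, -177, 2), (12, -182, 3), (10, -191, 12), (14, -197, 14), (21, -200, 12), (26, -205, 12), (40, -205, 2)]
```

View pics/crop19.png

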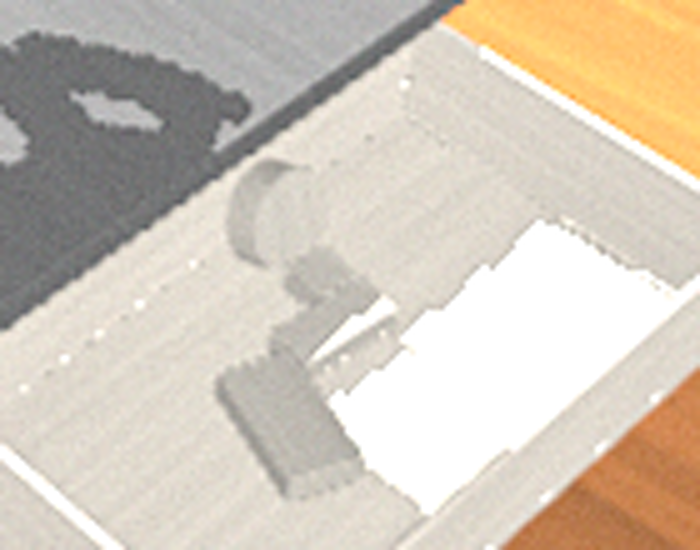

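The disc rests on its edge inside the tray, leaning on the near wall: centre about 6 mm inside the wall, top about 35 mm above the bench. Everything else is still where it started and the hand is well clear.

Run:
```python
from rig import r
s=r.sense(); print(s["clock"],s["eef_pos"],s["contact_force"]); print(r.sign_off())
```

```text
16.4667 [599.92793648  29.6038377  214.24080694] [-0.59143371  0.94966117  0.05262068]
the job is handed in; nothing more can be done
None
```

I swept all three offcuts off the plate into the scrap tray with the nearly shut fingertips and handed the job in at about 16.5 s. No verdict was reported.

- **Bar:** I pushed it straight along its own long axis and over the edge.
- **Angle:** I pushed it along the plate's −y. It drifted sideways twice, so I backed off and recentred the fingers each time.
- **Round:** I pushed it diagonally around the jar, nested between the two fingers, then straight over the edge.

**Last checks:**
- The bar and the angle lie in the tray.
- The round is not lying flat. It stands on edge, leaning against the tray's near wall. Its centre is about 6 mm inside that wall and its top about 35 mm above the bench, so it should meet the limits. I judged it at rest from pictures taken within about 1 s and did not measure its speed.
- The jar, blank and scale measured within about 2 mm of where they started, and the jar is upright.
- The hand finished about 140 mm above the plate, touching nothing.

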